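# Hold the drawn thermometer upright in the drip beaker

## Robot

A 7-joint arm with a two-finger parallel gripper is mounted at the origin on a cart in front of the work surface, level with it; the furniture and walls round the work are solid. World frame = base frame: x ahead of the robot, y to its left, z up, the work surface at z = 0. Lengths are in m, angles in rad, forces in N, time in s.
With the tool pointing down it reaches from about 0.4 to 0.85 m from the base axis. Payload 4.5 kg.
Tool frame: the origin (TCP) lies at the very end of the fingers, on their centre line; the grasp point (between the pads) lies 19 mm behind it (r.grip_point_offset is the distance from the TCP to the grasp point, in m); z points along the fingers, y is the line along which they close (so a half turn about z gives the same grasp; the last joint's range is limited). The gripper opens to 88 mm and grips with 3 to 60 N. Pads are 18 mm wide; open, the fingers measure 123 mm over their backs; the gripper's body (75 mm by 187 mm) begins 45 mm behind the grasp point.
Start: joints at [-1.242, 0.689, -0.195, 1.565, 0.157, 0.902, -0.215], TCP at [0.182, 0.598, 0.239] pointing down, gripper open.
Joint ranges: [-3.01, 3.01], [-0.46, 2.08], [-1.47, 1.51], [0.13, 2.56], [-1, 4.14], [0.04, 2.09], [-2.66, 2.66]. Speed limits (rad/s): [2.57, 2.57, 3.14, 3.14, 3.14, 3.14, 3.14].

## Interface

Orientations are given as a unit quaternion [x, y, z, w].
In Python, from plant import r gives the robot as it stands.
- The arm moves only by the tool carry_out, never from a script. Its argument "rows" is a list of rows, each a list of 3 entries, a list of its own where there are three numbers: the shift along the tool's x, y, z in cm, then the turn, a rotation vector about the tool's x, y, z in degrees, then the closure, from 0 (fully open) to 1 (shut). A call has 1 to 12 rows; each row is the pose to reach, as a shift and turn from the pose commanded when the call began, along the tool's axes at that moment; what a row does not reach only later rows make up. A row lasts 1/10 s, in which the tool goes at most 50 mm and 8.59 degrees, less where a joint would pass 70% of its speed; a pose out of reach is approached as far as the arm can. A call with a gripper value outside its range is refused whole. The fingers move at their own pace and stop on an object; "newtons" is the grip in N (left out, the last holds). Time passes only in rows, so rows that repeat a pose let the fingers close. It gives the time, the measured TCP pose, the force, the opening and the grip force at its end, in the units of the state.
- r.get_state(): the state, without advancing time (a new reading comes with each control period).
- r.snapshot(name): name is "scene" or "top"; returns a dict with "image" (480x640x3 uint8, red, green, blue), "fx", "fy", "cx", "cy" (pixels), "pose" (4x4, takes a point from camera to world coordinates). Camera axes: x right, y up, looking along -z (the intrinsics and any distortion apply to the point x, -y, -z); pixel columns grow to the right and rows downward; lengths in m; the calibration is good to about 2 mm. A picture is of the moment at which its call begins. There is no depth.
- r.finish_job(): hands the job in; it is judged then, once.
The state is a dict: "clock": time; "q": joint angles; "qd": joint speeds; "joint_torque": joint torques, N m; "tool_pos": TCP position; "eef_rot": TCP orientation; "contact_force": force on the tool from outside, world axes, zero at the start; "moment": the same for the moment, N m; "opening": opening from 0.0 (shut) to 1.0 (fully open); "finger_force": force on a finger pad.
Only numpy, scipy, OpenCV 4.12 (cv2) and the standard library are available. Lean on these libraries where they do the work, as an engineer would, in place of code of your own. Each camera call takes 0.05 s, during which the arm holds its last target. There are 200 camera calls.

## Task

Draw the orange-handled stick thermometer out of the slanted stand, turn it upright with its steel stem pointing down, and hold it still with the stem's tip inside the glass beaker, clear of the beaker's bottom and wall, so that it can drip off there. Leave the blue-handled tester in the stand, and do not shift the beaker or the small dropper bottle with the black cap. The program finishes while the gripper is still holding the thermometer up like this: do not let go of it.

Things in the scene. Friction and masses are not known exactly. Their poses are not given: they have to be found in the camera images.
- thermometer: stick thermometer, 70 g: round steel stem 8 mm thick, 100 mm long, then an orange square handle 20x20x85 mm. Origin at the stem's tip, z axis along the stem to the handle (handle: z = 100 to 185 mm; centre of mass near 120). x, y axes square to the handle's faces. It starts in a hole of the stand, z axis slanting 45 degrees, y axis level along the stand's y; draw it out along its z axis.
- handle_mid (a point): centre of the orange handle, 142.5 mm from the stem's tip on the thermometer's z axis. The handle's y faces, 20 mm apart, are free to grip, with the gripper upright or slanting along the handle.
- ph_tester: pH tester of the same shape and size as the thermometer, with a blue handle, in the stand's other hole; which hole is which changes. It stays there; both handles top out about 160 mm above the table. Origin at its stem's tip.
- stand: fixed stand: grey foot 130x160x6 mm and white block 44x150x50 mm leaning 45 degrees, its highest edge 108 mm up, with two 10.5 mm square through holes at y = +45 and -45 mm. Origin on the table under the block, z up. Hole mouths at x = -18, z = 93 mm; handles lean out of them up towards -x (roughly the robot); the stem tips are at about x = +53, z = 22 mm. Yaw within 0.35 rad.
- beaker: empty loose glass beaker (200 g), round, 80 mm outside diameter, 72 mm inside, rim 95 mm and inner floor 5 mm above the table. Origin at the centre of its underside, z up.
- oil: loose amber dropper bottle with black cap, 30 mm thick, 72 mm high; a bystander. Origin at the centre of its underside.

How it is judged:
By the outcome, as a careful person would: the job done as asked, in the order asked, and still so for the second after the job is handed in, while the arm keeps its last pose, push and grip.
It also fails if it takes over 48 s, if anything falls off the work surface, if the arm or the gripper's body presses on something with over 40 N, if the wrist force passes 120 N, or if a joint passes its speed limit or range.

## Working session

There is one attempt and no reset: what is moved stays moved. The work goes in short steps, Python scripts to look and compute and a tool call to move; the robot and the scene stay as the last step left them, time stands still between calls to the robot, and variables do not carry over. Pictures are saved under pics/ and viewed, at most 10 in all, crops included, and the job is handed in when it is done.

Besides the shell and the picture viewer there is one more tool, called after "Call:" by a JSON object that holds its "method" and its "body", one argument or row to a line. carry_out: Moves the arm, as the interface text tells. Its arguments: {"type":"object","properties":{"rows":{"type":"array"},"newtons":{"type":"number"}},"required":["rows"]}

```bash
mkdir -p pics; ls; python3 - <<'E'
from plant import r
import cv2,numpy as np
np.set_printoptions(precision=4,suppress=True)
s=r.get_state();print(s)
for n in("scene","top"):
    d=r.snapshot(n);cv2.imwrite(f"pics/{n}0.png",d["image"][:,:,::-1])
    print(n,[(k,v) for k,v in d.items() if k!="image"])
E
```

```text
pics
{'clock': 0.0, 'q': array([-1.2422,  0.69  , -0.1945,  1.5663,  0.1573,  0.9025, -0.2151]), 'qd': array([ 0.002 , -0.0009,  0.0016, -0.0009,  0.0011,  0.0003,  0.0002]), 'joint_torque': array([ -0.0002, -52.7559,  -1.2668, -15.343 ,  -0.0527,   0.0066,
         0.0002]), 'tool_pos': array([0.1815, 0.5974, 0.2379]), 'eef_rot': array([ 0.1468,  0.9892, -0.0009, -0.0001]), 'contact_force': array([0.7862, 0.8623, 0.1381]), 'moment': array([-0.0218,  0.0309, -0.0192]), 'finger_force': 0.0, 'opening': 0.999709608608109}
scene [('fx', 522.3631406016685), ('fy', 522.3631406016685), ('cx', 312.8132066208256), ('cy', 235.39906983615464), ('pose', array([[-0.6082,  0.4622, -0.6453,  0.0738],
       [-0.7938, -0.3519,  0.4961,  0.507 ],
       [ 0.0022,  0.814 ,  0.5809,  0.6037],
       [ 0.    ,  0.    ,  0.    ,  1.    ]]))]
top [('fx', 499.1191279110441), ('fy', 499.1191279110441), ('cx', 319.4518929102292), ('cy', 239.1875352074299), ('pose', array([[ 0.0354,  0.9757, -0.2162,  0.4319],
       [-0.9994,  0.0357, -0.0023,  0.0773],
       [ 0.0055,  0.2161,  0.9764,  0.9367],
       [ 0.    ,  0.    ,  0.    ,  1.    ]]))]
```

View pics/scene0.png

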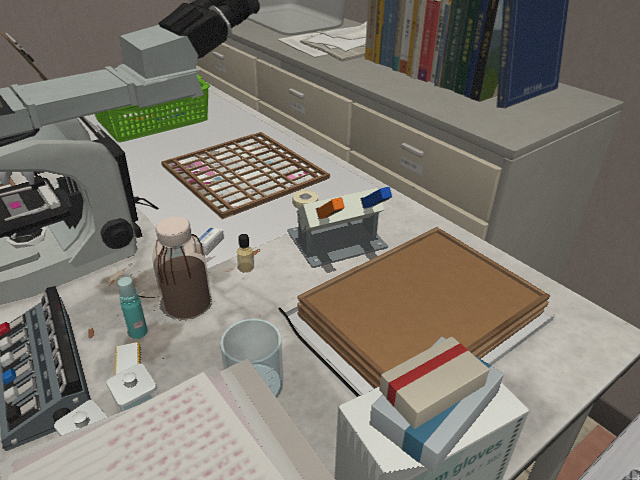

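View pics/top0.png

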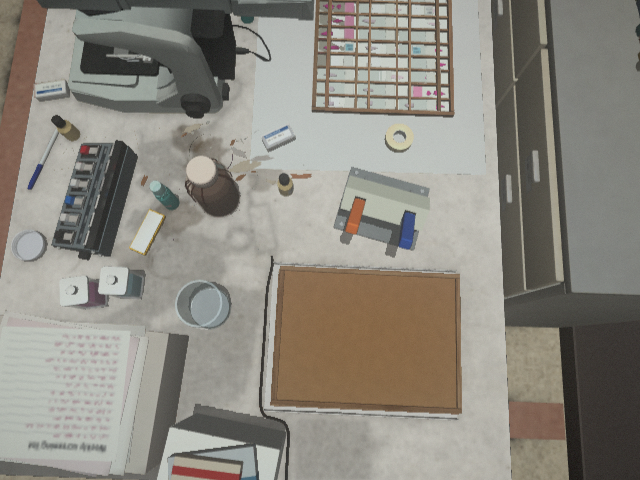

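Scene: the orange handle is near (330,207), blue (377,197), beaker (252,355) and dropper (245,253). Top: orange handle about (355,215), blue (408,229), beaker about (203,303) and dropper (285,183). The orange handle is in the stand's +y hole. Next I measure.

```bash
cat > h.py <<'E'
import cv2,numpy as np
from plant import r
np.set_printoptions(precision=4,suppress=True)
def ray(d,u,v):
    c=np.array([(u-d["cx"])/d["fx"],-(v-d["cy"])/d["fy"],-1]);P=d["pose"]
    w=P[:3,:3]@c;return P[:3,3],w/np.linalg.norm(w)
def onz(d,u,v,z):
    o,w=ray(d,u,v);return o+w*(z-o[2])/w[2]
def tri(a,b):
    A=[];B=[]
    for o,w in(a,b):
        M=np.eye(3)-np.outer(w,w);A.append(M);B.append(M@o)
    p=np.linalg.lstsq(np.vstack(A),np.hstack(B),rcond=None)[0]
    return p,[np.linalg.norm((np.eye(3)-np.outer(w,w))@(p-o)) for o,w in(a,b)]
def proj(d,p):
    P=d["pose"];c=P[:3,:3].T@(np.asarray(p)-P[:3,3]);return d["cx"]+d["fx"]*c[0]/-c[2],d["cy"]-d["fy"]*c[1]/-c[2]
def mask(d,col,roi):
    h=cv2.cvtColor(d["image"],cv2.COLOR_RGB2HSV)
    lo,hi={"o":((5,150,60),(18,255,255)),"b":((105,150,40),(125,255,255))}[col]
    m=cv2.inRange(h,lo,hi);k=np.zeros_like(m);x0,y0,x1,y1=roi;k[y0:y1,x0:x1]=m[y0:y1,x0:x1];return k
def blob(m):
    n,l,s,c=cv2.connectedComponentsWithStats(m);i=1+np.argmax(s[1:,4]);return c[i],s[i]
E
python3 - <<'E'
from h import *
S=r.snapshot("scene");T=r.snapshot("top")
mids={}
for c in"ob":
    a,sa=blob(mask(S,c,(290,170,410,240)));b,sb=blob(mask(T,c,(330,180,430,260)))
    p,e=tri(ray(S,*a),ray(T,*b));q=onz(T,*b,.123);q2=onz(S,*a,.123)
    print(c,a,sa,b,sb,"tri",p,e,"top@z",q,"scene@z",q2);mids[c]=q
d=mids["o"]-mids["b"];print("dist",np.linalg.norm(d),"yaw",np.arctan2(-d[0],d[1]))
# oil cap, beaker crops
k=4
t=cv2.resize(T["image"][265:345,160:250],None,fx=k,fy=k,interpolation=cv2.INTER_CUBIC)
s=cv2.resize(S["image"][310:410,205:295],None,fx=k,fy=k,interpolation=cv2.INTER_CUBIC)
im=np.zeros((400,720,3),np.uint8);im[:320,:360]=t;im[:400,360:720]=s
cv2.imwrite("pics/beak.png",im[:,:,::-1])
E
```

```text
o [330.0224 207.4391] [317 198  27  21 312] [354.5065 217.1536] [346 199  18  34 306] tri [0.6533 0.0226 0.1236] [np.float64(0.001618135541316194), np.float64(0.0016181355413162064)] top@z [0.6522 0.0215 0.123 ] scene@z [0.6554 0.023  0.123 ]Traceback (most recent call last):
  File "<stdin>", line 5, in <module>
  File "h.py", line 22, in blob
    n,l,s,c=cv2.connectedComponentsWithStats(m);i=1+np.argmax(s[1:,4]);return c[i],s[i]
                                                    ~~~~~~~~~^^^^^^^^^
    return _wrapfunc(a, 'argmax', axis=axis, out=out, **kwds)
    return bound(*args, **kwds)
ValueError: attempt to get argmax of an empty sequence
```

```bash
sed -i 's/((5,150,60),(18,255,255))/((3,110,40),(20,255,255))/; s/((105,150,40),(125,255,255))/((100,110,30),(130,255,255))/' h.py
python3 - <<'E'
from h import *
S=r.snapshot("scene");T=r.snapshot("top")
mids={}
for n,D,u,v in(("S",S,377,197),("T",T,408,229)):print(n,cv2.cvtColor(D["image"][v-1:v+1,u-1:u+1],cv2.COLOR_RGB2HSV).reshape(-1,3))
for c in"ob":
    a,sa=blob(mask(S,c,(290,170,410,240)));b,sb=blob(mask(T,c,(330,180,430,260)))
    p,e=tri(ray(S,*a),ray(T,*b));q=onz(T,*b,.123);q2=onz(S,*a,.123)
    print(c,a,sa,b,sb,"tri",p,e,"top@z",q,"scene@z",q2);mids[c]=p
d=mids["o"]-mids["b"];print("dist",np.linalg.norm(d),"yaw",np.arctan2(-d[0],d[1]))
k=4
t=cv2.resize(T["image"][265:345,160:250],None,fx=k,fy=k,interpolation=cv2.INTER_CUBIC)
s=cv2.resize(S["image"][310:410,205:295],None,fx=k,fy=k,interpolation=cv2.INTER_CUBIC)
im=np.zeros((400,720,3),np.uint8);im[:320,:360]=t;im[:400,360:720]=s
cv2.imwrite("pics/beak.png",im[:,:,::-1])
E
```

```text
S [[110 173  78]
 [107 208  76]
 [111 177  78]
 [110 195  76]]
T [[113 127 129]
 [113 126 128]
 [113 130 126]
 [113 126 127]]
o [330.0854 207.4512] [317 198  27  21 328] [354.8354 216.015 ] [345 198  20  36 401] tri [0.6552 0.0216 0.1223] [np.float64(0.0010403529824506638), np.float64(0.0010403529824503383)] top@z [0.6542 0.021  0.123 ] scene@z [0.6553 0.0229 0.123 ]
b [376.2765 196.8647] [362 187  30  21 340] [407.1328 231.1707] [399 213  16  36 369] tri [ 0.6327 -0.0663  0.1219] [np.float64(0.0017326232006911347), np.float64(0.0017326232006918308)] top@z [ 0.6312 -0.0673  0.123 ] scene@z [ 0.6329 -0.064   0.123 ]
dist 0.09076009209371125 yaw -0.250083091669469
```

View pics/beak.png

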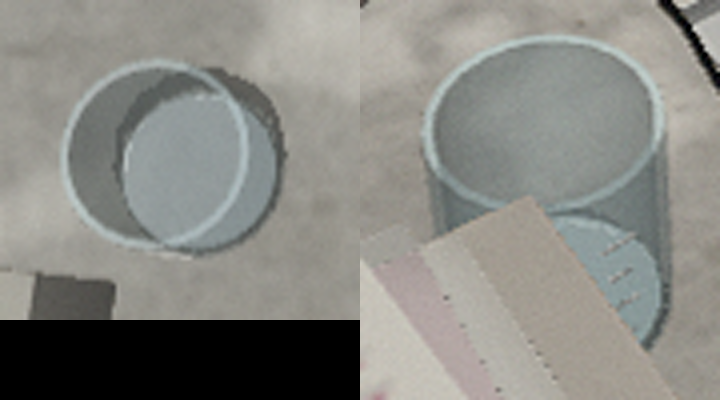

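The rim ellipse is centred at crop (155,154.5) in the top view and (183,124) in the scene view. The handles check out: height 0.122, spacing 90.8 mm (90 expected) and yaw -0.25. Next I work out the rim and the first moves.

```bash
cat >> h.py <<'E'
from scipy.spatial.transform import Rotation as Ro
psi=-0.25
xs=np.array([np.cos(psi),np.sin(psi),0]);ys=np.array([-np.sin(psi),np.cos(psi),0]);Z=np.array([0,0,1.])
a=(Z-xs)/2**.5
mid=np.array([.6547,.0218,.1228])
Rs=np.column_stack([np.cross(ys,-a),ys,-a])      # slanted grasp
def down(yaw):
    y=np.array([-np.sin(yaw),np.cos(yaw),0]);return np.column_stack([np.cross(y,-Z),y,-Z])
def move(p,R):
    s=r.get_state();C=Ro.from_quat(s["eef_rot"])
    print("t",s["clock"],"pos",s["tool_pos"],"F",s["contact_force"],"open",s["opening"],s["finger_force"])
    print("q",s["q"])
    print(" shift cm",C.inv().apply(p-s["tool_pos"])*100,"rot deg",np.degrees((C.inv()*Ro.from_matrix(R)).as_rotvec()))
E
python3 - <<'E'
from h import *
S=r.snapshot("scene");T=r.snapshot("top")
t=(160+155/4-.4,265+154.5/4-.4);s=(205+183/4-.4,310+124/4-.4)
print("beaker",tri(ray(S,*s),ray(T,*t)),onz(T,*t,.095),onz(S,*s,.095))
w=onz(T,160+62/4,303,.095)-onz(T,160+248/4,303,.095);print("diam",np.linalg.norm(w))
for n,u,v,z in(("bottle cap",201,169,.15),("oilcap",285,180,.072),("microknob",195,105,.1),("gloves",220,440,.1)):print(n,onz(T,u,v,z))
g=mid+.010*a;tcp=g-.019*a
print("a",a,"grasp tcp",tcp)
p0=r.get_state()["tool_pos"]
move(p0+[0,0,.17],down(psi))
move(tcp+.10*a+[0,0,.05],Rs)
E
```

```text
beaker (array([0.5017, 0.2798, 0.0925]), [np.float64(0.0010217207007079732), np.float64(0.0010217207007088792)]) [0.5008 0.2784 0.095 ] [0.5005 0.2815 0.095 ]
diam 0.07789506160543541
bottle cap [0.7184 0.2803 0.15  ]
oilcap [0.7314 0.1459 0.072 ]
microknob [0.8592 0.3148 0.1   ]
gloves [0.2877 0.2243 0.1   ]
a [-0.6851  0.1749  0.7071] grasp tcp [0.6609 0.0202 0.1164]
t 0.4 pos [0.1816 0.598  0.2386] F [ 0.7078 -0.8689  0.2233] open 0.9994867051391872 0.0
q [-1.2422  0.6892 -0.1946  1.5655  0.1573  0.9025 -0.2151]
 shift cm [  0.0001  -0.0041 -17.    ] rot deg [-0.0139 -0.0005 -2.5681]
t 0.4 pos [0.1816 0.598  0.2386] F [ 0.7078 -0.8689  0.2233] open 0.9994867051391872 0.0
q [-1.2422  0.6892 -0.1946  1.5655  0.1573  0.9025 -0.2151]
 shift cm [-55.5854 -41.6704   0.1561] rot deg [ -1.0217 -44.9928  -2.4293]
```

Call:
{"method": "carry_out", "body": {
  "rows": [
    [[0, 0, -5], [0, 0, 0], 0],
    [[0, 0, -10], [0, 0, 0], 0],
    [[0, 0, -14], [0, 0, 0], 0],
    [[-4, -3, -17], [0, -5, 0], 0],
    [[-8, -6, -17], [0, -10, 0], 0],
    [[-12, -9, -17], [0, -15, 0], 0],
    [[-16, -12, -17], [0, -20, 0], 0],
    [[-20, -15, -17], [0, -25, 0], 0],
    [[-24, -18, -17], [0, -30, 0], 0],
    [[-28, -21, -17], [0, -35, 0], 0],
    [[-32, -24, -17], [0, -40, 0], 0],
    [[-34, -26, -17], [0, -42, 0], 0]
  ]
}}

```text
clock: 1.6
tool_pos: [0.4317, 0.2479, 0.4084]
eef_rot: [0.137, 0.923, -0.054, 0.355]
contact_force: [0.9, 0.0, -0.1]
opening: 1.001
finger_force: 0.0
```

```bash
python3 - <<'E'
from h import *
tcp=mid-.009*a
move(tcp+.12*a,Rs)
E
```

```text
t 1.6 pos [0.4317 0.2479 0.4084] F [ 0.8906  0.0149 -0.0724] open 1.001428664259584 0.0
q [-1.1639  0.2449  0.12    2.1151  0.9731  0.8696 -0.4623]
 shift cm [ -0.9878 -15.4608  28.841 ] rot deg [-1.8511 -2.8941 -1.8027]
```

Call:
{"method": "carry_out", "body": {
  "rows": [
    [[0, -3, 2], [0, 0, 0], 0],
    [[0, -6, 4], [0, 0, 0], 0],
    [[0, -9, 7], [0, 0, 0], 0],
    [[0, -12, 10], [0, 0, 0], 0],
    [[0, -15, 14], [-2, -3, -2], 0],
    [[-1, -15.5, 18], [-2, -3, -2], 0],
    [[-1, -15.5, 22], [-2, -3, -2], 0],
    [[-1, -15.5, 25], [-2, -3, -2], 0],
    [[-1, -15.5, 27.5], [-2, -3, -2], 0],
    [[-1, -15.5, 28.8], [-2, -3, -2], 0],
    [[-1, -15.5, 28.8], [-2, -3, -2], 0],
    [[-1, -15.5, 28.8], [-2, -3, -2], 0]
  ]
}}

```text
clock: 2.8
tool_pos: [0.5774, 0.0441, 0.2015]
eef_rot: [0.113, 0.917, -0.046, 0.38]
contact_force: [-0.5, -0.1, 0.5]
opening: 1.0
finger_force: 0.0
```

```bash
python3 - <<'E'
from h import *
tcp=mid-.009*a
move(tcp,Rs)
S=r.snapshot("scene");T=r.snapshot("top")
im=np.hstack([cv2.resize(S["image"][100:300,240:440],(400,400)),cv2.resize(T["image"][100:300,280:480],(400,400))])
cv2.imwrite("pics/appr.png",im[:,:,::-1])
E
```

```text
t 2.8 pos [0.5774 0.0441 0.2015] F [-0.5157 -0.0939  0.4989] open 1.0001279614581144 0.0
q [-0.4131  0.7035  0.0233  2.4381  2.5142  0.7758 -1.5898]
 shift cm [-0.1245 -0.3023 12.1487] rot deg [ 0.2355 -0.0309  0.1286]
```

View pics/appr.png

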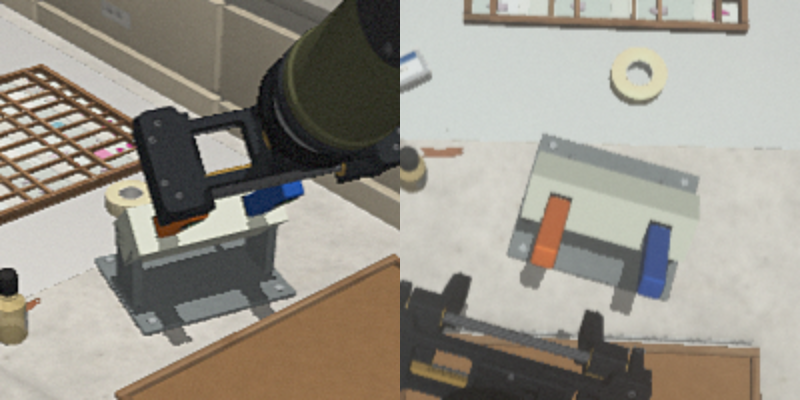

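The open fingers straddle the orange handle's line, about 3 mm too far to +y. They sit at crop (455,290) and (590,325), against a handle end at (543,262). I'll correct that and advance.

Call:
{"method": "carry_out", "body": {
  "rows": [
    [[-0.1, -0.3, 0.5], [0, 0, 0], 0],
    [[-0.1, -0.3, 1.5], [0, 0, 0], 0],
    [[-0.1, -0.3, 2.5], [0, 0, 0], 0],
    [[-0.1, -0.3, 3.5], [0, 0, 0], 0],
    [[-0.1, -0.3, 4.5], [0, 0, 0], 0],
    [[-0.1, -0.3, 5.5], [0, 0, 0], 0],
    [[-0.1, -0.3, 6.5], [0, 0, 0], 0],
    [[-0.1, -0.3, 7.5], [0, 0, 0], 0],
    [[-0.1, -0.3, 8.5], [0, 0, 0], 0],
    [[-0.1, -0.3, 9.5], [0, 0, 0], 0],
    [[-0.1, -0.3, 10], [0, 0, 0], 0],
    [[-0.1, -0.3, 10], [0, 0, 0], 0]
  ]
}}

```text
clock: 4.1
tool_pos: [0.6468, 0.0236, 0.1309]
eef_rot: [0.114, 0.917, -0.046, 0.38]
contact_force: [0.1, 0.2, 0.0]
opening: 1.0
finger_force: 0.0
```

```bash
python3 - <<'E'
from h import *
move(mid-.009*a,Rs)
S=r.snapshot("scene");T=r.snapshot("top")
im=np.hstack([cv2.resize(S["image"][140:260,280:400],(400,400)),cv2.resize(T["image"][140:290,300:450],(400,400))])
cv2.imwrite("pics/appr2.png",im[:,:,::-1])
E
```

```text
t 4.1 pos [0.6468 0.0236 0.1309] F [0.0909 0.2352 0.0103] open 0.9996792125556293 0.0
q [-0.2981  0.8799  0.0112  2.2803  2.6226  0.7971 -1.5961]
 shift cm [-0.005   0.0151  2.0455] rot deg [ 0.2157 -0.0025  0.1176]
```

View pics/appr2.png

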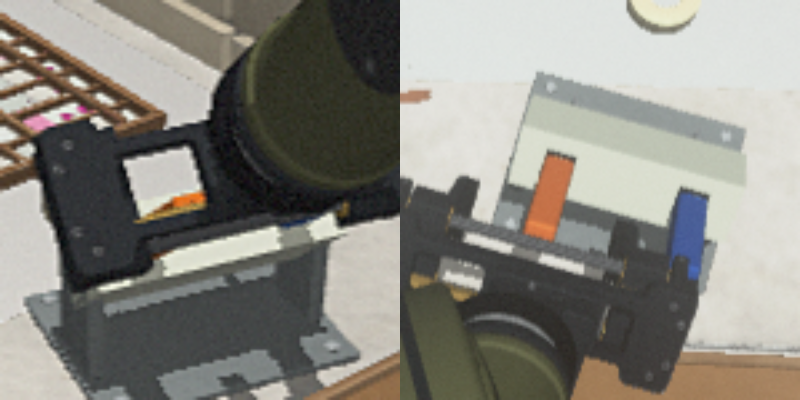

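The handle lies centred between the fingers (their crop midpoint is (543,222)), and the blue handle is still ahead of the body. I'll advance the last 1.8 cm slowly and close.

Call:
{"method": "carry_out", "body": {
  "rows": [
    [[0, 0, 0.4], [0, 0, 0], 0],
    [[0, 0, 0.8], [0, 0, 0], 0],
    [[0, 0, 1.2], [0, 0, 0], 0],
    [[0, 0, 1.5], [0, 0, 0], 0],
    [[0, 0, 1.8], [0, 0, 0], 0],
    [[0, 0, 1.8], [0, 0, 0], 0]
  ]
}}

```text
clock: 4.8
tool_pos: [0.659, 0.0206, 0.1183]
eef_rot: [0.113, 0.917, -0.046, 0.38]
contact_force: [0.5, 0.5, 0.5]
opening: 0.999
finger_force: 0.0
```

Call:
{"method": "carry_out", "body": {
  "rows": [
    [[0, 0, 0], [0, 0, 0], 0.3],
    [[0, 0, 0], [0, 0, 0], 0.5],
    [[0, 0, 0], [0, 0, 0], 0.6],
    [[0, 0, 0], [0, 0, 0], 0.7],
    [[0, 0, 0], [0, 0, 0], 0.85],
    [[0, 0, 0], [0, 0, 0], 1],
    [[0, 0, 0], [0, 0, 0], 1],
    [[0, 0, 0], [0, 0, 0], 1],
    [[0, 0, 0], [0, 0, 0], 1],
    [[0, 0, 0], [0, 0, 0], 1]
  ],
  "newtons": 20
}}

```text
clock: 5.8
tool_pos: [0.6588, 0.0207, 0.1186]
eef_rot: [0.113, 0.917, -0.046, 0.38]
contact_force: [0.6, -1.1, 0.0]
opening: 0.224
finger_force: 20.0
```

```bash
python3 - <<'E'
from h import *
move(mid-.009*a,Rs);print(r.get_state()["moment"])
E
```

```text
t 5.8 pos [0.6588 0.0207 0.1186] F [ 0.6003 -1.0674  0.0213] open 0.2241624144961686 19.99978811654728
q [-0.284   0.9077  0.0115  2.2482  2.6354  0.7935 -1.5937]
 shift cm [0.0036 0.0009 0.3083] rot deg [0.2353 0.0022 0.1305]
[0.0965 0.6672 0.008 ]
```

Gripped: 0.224 × 88 mm is 19.7 mm, and the side force is about 1 N. Now I draw it out along the stem.

Call:
{"method": "carry_out", "body": {
  "rows": [
    [[0, 0, -0.3], [0, 0, 0], 1],
    [[0, 0, -1], [0, 0, 0], 1],
    [[0, 0, -2], [0, 0, 0], 1],
    [[0, 0, -3], [0, 0, 0], 1],
    [[0, 0, -4], [0, 0, 0], 1],
    [[0, 0, -5], [0, 0, 0], 1],
    [[0, 0, -6], [0, 0, 0], 1],
    [[0, 0, -7], [0, 0, 0], 1],
    [[0, 0, -8], [0, 0, 0], 1],
    [[0, 0, -9], [0, 0, 0], 1],
    [[0, 0, -10], [0, 0, 0], 1],
    [[0, 0, -10], [0, 0, 0], 1]
  ],
  "newtons": 30
}}

```text
clock: 7.0
tool_pos: [0.5911, 0.038, 0.1917]
eef_rot: [0.113, 0.916, -0.046, 0.382]
contact_force: [0.8, 0.0, -0.4]
opening: 0.228
finger_force: 30.0
```

Call:
{"method": "carry_out", "body": {
  "rows": [
    [[0, 0, -1], [0, 0, 0], 1],
    [[0, 0, -2], [0, 0, 0], 1],
    [[0, 0, -2.5], [0, 0, 0], 1],
    [[0, 0, -2.5], [0, 0, 0], 1]
  ]
}}

```text
clock: 7.4
tool_pos: [0.5728, 0.0424, 0.2078]
eef_rot: [0.113, 0.917, -0.046, 0.38]
contact_force: [0.4, -0.2, -0.8]
opening: 0.226
finger_force: 30.0
```

```bash
python3 - <<'E'
from h import *
move(np.array([.501,.280,.30]),down(psi))
S=r.snapshot("scene");T=r.snapshot("top")
im=np.hstack([cv2.resize(S["image"][100:300,240:440],(400,400)),cv2.resize(T["image"][100:300,280:480],(400,400))])
cv2.imwrite("pics/drawn.png",im[:,:,::-1])
E
```

```text
t 7.4 pos [0.5728 0.0424 0.2078] F [ 0.3777 -0.2304 -0.8397] open 0.22616846195774576 29.99981858767569
q [-0.415   0.687   0.0253  2.4495  2.5129  0.7727 -1.5873]
 shift cm [  2.4955  21.3253 -15.4926] rot deg [ 0.2112 45.0554  0.2334]
```

View pics/drawn.png

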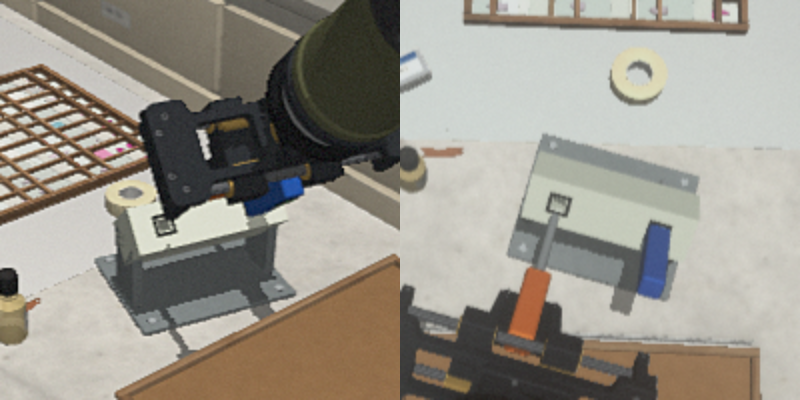

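The stem is fully out of the left hole (top crop: tip near (555,215), empty hole at (559,205)), and the blue tester is in place. I'll lift, then turn upright and move over the beaker.

Call:
{"method": "carry_out", "body": {
  "rows": [
    [[-2, 0, -2], [0, 0, 0], 1],
    [[-4, 0, -4], [0, 0, 0], 1],
    [[-6, 0, -6], [0, 0, 0], 1],
    [[-7, 0, -7], [0, 2, 0], 1],
    [[-7, 1, -8], [0, 6, 0], 1],
    [[-6, 3, -9], [0, 11, 0], 1],
    [[-5, 5, -10], [0, 16, 0], 1],
    [[-4, 7, -11], [0, 21, 0], 1],
    [[-3, 9, -12], [0, 26, 0], 1],
    [[-2, 11, -13], [0, 31, 0], 1],
    [[-1, 13, -14], [0, 36, 0], 1],
    [[0, 15, -15], [0, 41, 0], 1]
  ]
}}

```text
clock: 8.7
tool_pos: [0.539, 0.1441, 0.3162]
eef_rot: [0.131, 0.973, -0.038, 0.185]
contact_force: [2.9, -0.9, -1.3]
opening: 0.225
finger_force: 30.0
```

```bash
python3 - <<'E'
from h import *
move(np.array([.501,.280,.30]),down(psi))
E
```

```text
t 8.7 pos [0.539  0.1441 0.3162] F [ 2.8743 -0.9317 -1.2643] open 0.22478470046061738 30.000048307701945
q [-0.4708  0.4009 -0.0543  1.9656  0.5655  0.5943  0.3405]
 shift cm [ 7.2841 12.0976 -1.4898] rot deg [-1.6989 21.6928 -1.0058]
```

Call:
{"method": "carry_out", "body": {
  "rows": [
    [[1, 2, -0.5], [0, 4, 0], 1],
    [[2, 4, -0.8], [0, 8, 0], 1],
    [[3, 6, -1], [-1, 12, 0], 1],
    [[4, 8, -1.2], [-1, 16, -1], 1],
    [[5, 9.5, -1.4], [-1.7, 19, -1], 1],
    [[6, 11, -1.5], [-1.7, 21.7, -1], 1],
    [[7.3, 12.1, -1.5], [-1.7, 21.7, -1], 1],
    [[7.3, 12.1, -1.5], [-1.7, 21.7, -1], 1],
    [[7.3, 12.1, -1.5], [-1.7, 21.7, -1], 1],
    [[7.3, 12.1, -1.5], [-1.7, 21.7, -1], 1]
  ]
}}

```text
clock: 9.7
tool_pos: [0.5032, 0.2794, 0.3006]
eef_rot: [0.125, 0.992, 0.0, 0.004]
contact_force: [-0.4, -0.2, -1.3]
opening: 0.229
finger_force: 30.0
```

```bash
python3 - <<'E'
from h import *
move(np.array([.501,.280,.30]),down(psi))
S=r.snapshot("scene");T=r.snapshot("top")
im=np.hstack([cv2.resize(S["image"][200:420,140:340],(400,440)),cv2.resize(T["image"][200:400,120:320],(400,440))])
cv2.imwrite("pics/hover.png",im[:,:,::-1])
p=r.get_state()["tool_pos"];print("expected tip px",proj(S,p-[0,0,.1365]),proj(T,p-[0,0,.1365]))
E
```

```text
t 9.7 pos [0.5032 0.2794 0.3006] F [-0.3998 -0.2096 -1.2816] open 0.2286182892481133 29.999745595268905
q [-0.4191  0.5554 -0.2845  1.6422  0.1873  0.9646  0.5516]
 shift cm [0.2319 0.0044 0.0629] rot deg [0.0868 0.4352 0.0062]
expected tip px (np.float64(246.71054676505082), np.float64(299.4786761569206)) (np.float64(187.27861368528468), np.float64(297.56956125067694))
```

View pics/hover.png

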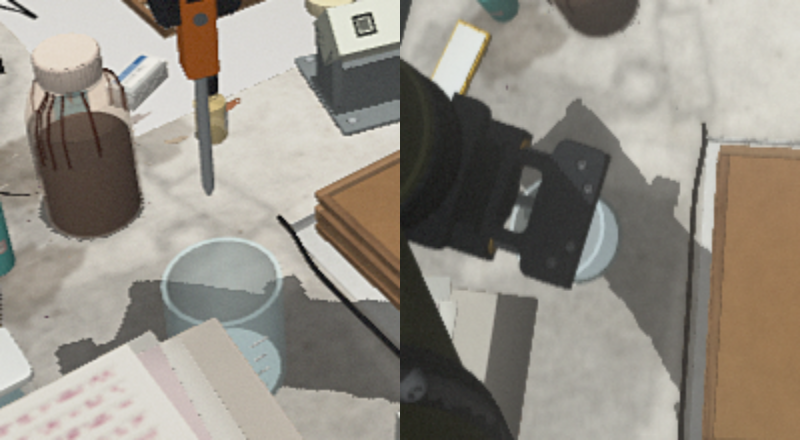

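In the scene view the stem hangs upright over the beaker, with the tip at crop (208,192), px (244,296). That is about 3 px from the predicted (246.7,299.5), a few mm against 32 mm of clearance. I'll lower it.

Call:
{"method": "carry_out", "body": {
  "rows": [
    [[0.2, 0, 0.5], [0, 0.4, 0], 1],
    [[0.2, 0, 1.7], [0, 0.4, 0], 1],
    [[0.2, 0, 2.9], [0, 0.4, 0], 1],
    [[0.2, 0, 4.1], [0, 0.4, 0], 1],
    [[0.2, 0, 5.3], [0, 0.4, 0], 1],
    [[0.2, 0, 6.5], [0, 0.4, 0], 1],
    [[0.2, 0, 7.7], [0, 0.4, 0], 1],
    [[0.2, 0, 8.9], [0, 0.4, 0], 1],
    [[0.2, 0, 10.1], [0, 0.4, 0], 1],
    [[0.2, 0, 11.2], [0, 0.4, 0], 1],
    [[0.2, 0, 11.8], [0, 0.4, 0], 1],
    [[0.2, 0, 11.8], [0, 0.4, 0], 1]
  ]
}}

```text
clock: 11.0
tool_pos: [0.5012, 0.281, 0.1816]
eef_rot: [0.124, 0.992, 0.001, -0.0]
contact_force: [0.4, -0.1, -0.9]
opening: 0.226
finger_force: 30.0
```

```bash
python3 - <<'E'
from h import *
move(np.array([.501,.280,.183]),down(psi))
S=r.snapshot("scene")
p=r.get_state()["tool_pos"]
for h in(.1365,.0365,.03):print(proj(S,p-[0,0,h]))
print("axis at rim px",proj(S,[p[0],p[1],.095]))
cv2.imwrite("pics/in.png",cv2.resize(S["image"][240:410,180:320],(560,600)[:2] if 0 else (490,595),interpolation=cv2.INTER_CUBIC)[:,:,::-1])
E
```

```text
t 11.0 pos [0.5012 0.281  0.1816] F [ 0.4381 -0.0927 -0.894 ] open 0.22585593367582937 29.999825251288712
q [-0.4447  0.7021 -0.2476  1.7767  0.2476  0.6929  0.4951]
 shift cm [-0.0047 -0.1004 -0.1408] rot deg [ 0.0764 -0.0649  0.0946]
(np.float64(252.52166402110103), np.float64(365.1878851619766))
(np.float64(247.3441239892569), np.float64(311.70639742880894))
(np.float64(246.97556442425235), np.float64(307.8993551397102))
axis at rim px (np.float64(250.0827276556711), np.float64(339.9948505340519))
```

View pics/in.png

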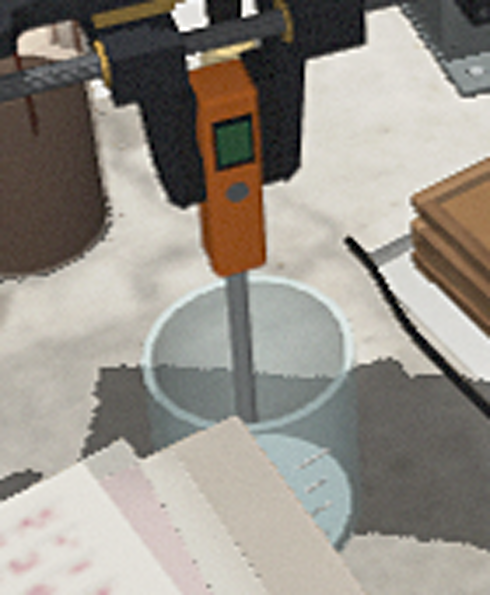

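The stem hangs upright inside the beaker: at rim level it is at crop (243,355), px (249,341), against a rim centre at (250.5,340.6). The beaker has not moved, and the tip is about 45 mm above the table. I'll let it settle, then hand in.

Call:
{"method": "carry_out", "body": {
  "rows": [
    [[0, 0, 0], [0, 0, 0], 1],
    [[0, 0, 0], [0, 0, 0], 1],
    [[0, 0, 0], [0, 0, 0], 1],
    [[0, 0, 0], [0, 0, 0], 1],
    [[0, 0, 0], [0, 0, 0], 1]
  ]
}}

```text
clock: 11.55
tool_pos: [0.5017, 0.2813, 0.1827]
eef_rot: [0.124, 0.992, 0.001, 0.0]
contact_force: [0.4, 0.4, -0.2]
opening: 0.224
finger_force: 30.0
```

```bash
python3 - <<'E'
from h import *
s=r.get_state();print(s["clock"],s["tool_pos"],abs(s["qd"]).max(),s["finger_force"])
print(r.finish_job())
E
```

```text
11.55 [0.5017 0.2813 0.1827] 0.0021223812756292985 29.999873880296946
the job is handed in; nothing more can be done
None
```

The job is handed in at 11.55 s: the gripper is holding the orange thermometer upright and still, stem down near the beaker's centre, with the tip about 45 mm above the table (calculated, since the tip was hidden in the last picture).

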